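# Close the back of a picture frame with a hand roller

## Task

The picture frame lies face down with its glass, print and backing board already in it: take the hand roller from its rest and roll it along the backing board close beside each of the two long walls in one steady, unhurried stroke, with firm and even pressure, so that all eight raised steel tabs are bent flat onto the board. Use only the roller on the frame, not the gripper, and do not bear down hard, for there is glass underneath. Then stand the roller back in its rest, and leave the roll of tape beside the work where it is.

Things in the scene. Friction and masses are not known exactly. Their poses are not given: they have to be found in the camera images.
- frame: dark wooden picture frame lying loose, face down, on a felt-covered board (top 11 mm above the table): 196 x 276 mm outside (x, y), 26 mm high, moulding 18 mm wide. Origin: centre of its underside; y along the long sides, z up. Its rebate, 160 x 240 mm (x, y) with upright walls, is filled by a brown backing board; steel tabs stand up at its long walls (those at the short walls are flat)
- frame_back (a point): centre of the frame, level with the top of the moulding (26 mm above its underside). The backing board's level top lies below this by an amount that depends on the pack and is not told: anything from 2 to 13 mm
- roller: hand roller with an upright handle; origin: bottom of its rubber drum, on the handle's axis; z up the handle. Drum 50 mm in diameter, 36 mm long, axle along the roller's y axis (it rolls along x), turning freely. Weighs about 0.3 kg
- roller_grip (a point): point on the handle's axis where to grip it, 106 mm above the bottom of the drum. The handle is a 24 x 24 mm square bar, faces along the roller's x and y, from 78 to 128 mm above the drum's bottom, with a dome to 137 mm
- roller_bridge (a point): middle of the roller's wooden bridge above the drum, 64 mm above the drum's bottom; the bridge measures 70 x 54 x 12 mm (x, y, z)
- drum_centre (a point): middle of the drum's axle, 25 mm above the drum's bottom. The fork is springy: the drum gives up to 4 mm towards the handle, at 2 N first and 3 N per mm more (14 N at the stop). Fork arms stand beside the drum, out to y = +-23.5 mm and down to 4 mm below the axle
- rest: wooden rest of the roller, fixed: a channel 72 x 74 mm (x, y), open at the top and the +-y ends; origin: centre of its underside. Base 6 mm thick, two cheeks with inner faces at x = +-30 mm. The roller hangs in it by its bridge, its x axis along the rest's x axis (either way round), its origin 10 mm above the rest's
- rest_top (a point): centre of the rest at the height of the cheek tops (68 mm above its underside), where the bridge lies; small lips 6 mm high, 64 mm apart along y, at the ends of the cheek tops keep the bridge from sliding off
- tape_roll: bystander: loose roll of cream paper tape lying flat, 72 mm in diameter, 19 mm high; origin: centre of its underside
- tab_a1 (a joint): steel retaining tab on the frame's -x long side, hinged at the rebate wall (frame x = -80 mm) at frame y = -72 mm, on the backing board; 10 mm wide, reaching 15 mm inwards from the wall, 1.6 mm thick. Value: angle above the board, 0 = flat on the board, about 0.4 to 0.6 at the start. It bends stiffly (about 4 N down on its tip) and stays where it is bent.
- tab_a2 (a joint): steel retaining tab on the frame's -x long side, hinged at the rebate wall (frame x = -80 mm) at frame y = -24 mm, on the backing board; 10 mm wide, reaching 15 mm inwards from the wall, 1.6 mm thick. Value: angle above the board, 0 = flat on the board, about 0.4 to 0.6 at the start. It bends stiffly (about 4 N down on its tip) and stays where it is bent.
- tab_a3 (a joint): steel retaining tab on the frame's -x long side, hinged at the rebate wall (frame x = -80 mm) at frame y = 24 mm, on the backing board; 10 mm wide, reaching 15 mm inwards from the wall, 1.6 mm thick. Value: angle above the board, 0 = flat on the board, about 0.4 to 0.6 at the start. It bends stiffly (about 4 N down on its tip) and stays where it is bent.
- tab_a4 (a joint): steel retaining tab on the frame's -x long side, hinged at the rebate wall (frame x = -80 mm) at frame y = 72 mm, on the backing board; 10 mm wide, reaching 15 mm inwards from the wall, 1.6 mm thick. Value: angle above the board, 0 = flat on the board, about 0.4 to 0.6 at the start. It bends stiffly (about 4 N down on its tip) and stays where it is bent.
- tab_b1 (a joint): steel retaining tab on the frame's +x long side, hinged at the rebate wall (frame x = +80 mm) at frame y = -72 mm, on the backing board; 10 mm wide, reaching 15 mm inwards from the wall, 1.6 mm thick. Value: angle above the board, 0 = flat on the board, about 0.4 to 0.6 at the start. It bends stiffly (about 4 N down on its tip) and stays where it is bent.
- tab_b2 (a joint): steel retaining tab on the frame's +x long side, hinged at the rebate wall (frame x = +80 mm) at frame y = -24 mm, on the backing board; 10 mm wide, reaching 15 mm inwards from the wall, 1.6 mm thick. Value: angle above the board, 0 = flat on the board, about 0.4 to 0.6 at the start. It bends stiffly (about 4 N down on its tip) and stays where it is bent.
- tab_b3 (a joint): steel retaining tab on the frame's +x long side, hinged at the rebate wall (frame x = +80 mm) at frame y = 24 mm, on the backing board; 10 mm wide, reaching 15 mm inwards from the wall, 1.6 mm thick. Value: angle above the board, 0 = flat on the board, about 0.4 to 0.6 at the start. It bends stiffly (about 4 N down on its tip) and stays where it is bent.
- tab_b4 (a joint): steel retaining tab on the frame's +x long side, hinged at the rebate wall (frame x = +80 mm) at frame y = 72 mm, on the backing board; 10 mm wide, reaching 15 mm inwards from the wall, 1.6 mm thick. Value: angle above the board, 0 = flat on the board, about 0.4 to 0.6 at the start. It bends stiffly (about 4 N down on its tip) and stays where it is bent.
Not all that is in view belongs to the job. Leave any blue or red look-alike of the roller alone.

How it is judged:
On the way, in this order (a step that is already met when the one before it is completed fails the run):
1. the roller is run along inside one long wall, in steady pressed contact with the board and tabs (((x of drum_centre in the frame of frame between -0.075 and -0.035 m and contact force between roller and frame above 2.5 N and linear speed of roller above 0.01 m/s) or (x of drum_centre in the frame of frame between 0.035 and 0.075 m and contact force between roller and frame above 2.5 N and linear speed of roller above 0.01 m/s))), for 0.8 s.
2. with the tabs of one long side flat, the roller is run in the same way along the other long wall (((x of drum_centre in the frame of frame between -0.075 and -0.035 m and contact force between roller and frame above 2.5 N and linear speed of roller above 0.01 m/s and value of joint each of tab_b1, tab_b2, tab_b3, tab_b4 below 0.08 rad) or (x of drum_centre in the frame of frame between 0.035 and 0.075 m and contact force between roller and frame above 2.5 N and linear speed of roller above 0.01 m/s and value of joint each of tab_a1, tab_a2, tab_a3, tab_a4 below 0.08 rad))), for 0.8 s.
At the end, for the whole second after the job is handed in: All eight tabs lie within 0.08 rad of flat on the backing board, and the roller stands upright and at rest in its rest (within 12 mm of its middle, bridge on the cheeks to 4 mm, tilt under 0.1 rad) (value of joint each of tab_a1, tab_a2, tab_a3, tab_a4, tab_b1, tab_b2, tab_b3, tab_b4 below 0.08 rad and horizontal distance between roller and rest below 0.012 m and z of roller in the frame of rest between 0.006 and 0.014 m and angle between roller's own z axis and vertical below 0.1 rad and linear speed of roller below 0.02 m/s); the robot touches nothing.
It fails at once if the roller is pressed on the frame or its glass with more than 25 N (contact force between roller and frame above 25 N).
It fails at once if the gripper's fingers press on the frame or its tabs (contact force between the fingers and frame above 1 N).
It fails at once if the arm presses on the frame or its tabs (contact force between the arm and frame above 1 N).
It fails at once if the roll of tape is shifted by more than 30 mm (distance of tape_roll from where it was at the start of the episode above 0.03 m).
It also fails if it takes over 61 s, if anything falls off the work surface, if the arm or the gripper's body presses on something with over 40 N, if the wrist force passes 120 N, or if a joint passes its speed limit or range.

## Robot

A 7-joint arm with a two-finger parallel gripper is mounted at the origin on a cart in front of the work surface, level with it; the furniture and walls round the work are solid. World frame = base frame: x ahead of the robot, y to its left, z up, the work surface at z = 0. Lengths are in m, angles in rad, forces in N, time in s.
With the tool pointing down it reaches from about 0.35 to 0.9 m from the base axis. Payload 8.1 kg.
Tool frame: the origin (TCP) lies between the finger pads; the fingertips stand 25 mm ahead of it and the grasp point (between the pads) lies 6 mm ahead of it; z points along the fingers, y is the line along which they close (so a half turn about z gives the same grasp; the last joint's range is limited). The gripper opens to 92 mm and grips with 3 to 60 N. Pads are 19 mm wide; open, the fingers measure 130 mm over their backs; the gripper's body (75 mm by 190 mm) begins 47 mm behind the grasp point.
Start: joints at [1.065, 0.434, 0.025, 1.573, -0.012, 1.134, -0.075], TCP at [0.245, -0.575, 0.252] pointing down, gripper open.
Joint ranges: [-2.62, 2.62], [-0.44, 2.09], [-1.27, 1.32], [0.08, 2.57], [-1.32, 4.46], [0.12, 2], [-2.74, 2.74]. Speed limits (rad/s): [2.22, 2.22, 3.01, 3.01, 3.14, 3.14, 3.14].

## Interface

Orientations are given as a 3x3 rotation matrix whose columns are the frame's x, y, z axes.
In Python, from cell import r gives the robot as it stands.
- The arm moves only by the tool arm_command, never from a script. Its argument "targets" is a list of rows, each a list of 5 numbers: the shift along the tool's x, y, z in m, then the turn about the tool's z in degrees, then the opening, from 0 (shut) to 1 (fully open). In form: [[dx, dy, dz, roll, claw], ...]. A call has 1 to 10 rows; each row is the pose to reach, as a shift and turn from the pose commanded when the call began, along the tool's axes at that moment; what a row does not reach only later rows make up. A row lasts 1/10 s, in which the tool goes at most 50 mm and 8.59 degrees, less where a joint would pass 70% of its speed; a pose out of reach is approached as far as the arm can. A call with a gripper value outside its range is refused whole. The fingers move at their own pace and stop on an object; the grip force is fixed at half the most. Time passes only in rows, so rows that repeat a pose let the fingers close. It gives the time, the measured TCP pose, the force, the opening and the grip force at its end, in the units of the state.
- r.get_state(): the state, without advancing time (a new reading comes with each control period).
- r.grab_frame(name): name is "scene" or "top" or "wrist"; returns a dict with "frame" (420x560x3 uint8, red, green, blue), "fx", "fy", "cx", "cy" (pixels), "rvec" (rotation vector, rad) and "tvec" (3), from world to camera coordinates, as OpenCV has them; the wrist camera has in their place "tool_from_camera" (4x4, takes a point from camera to tool coordinates, whose origin is the TCP and whose axes are the flange's). Camera axes: x right, y down, z forward; pixel columns grow to the right and rows downward; lengths in m; the calibration is good to about 2 mm. A picture is of the moment at which its call begins: read the wrist's pose just before it. There is no depth.
- r.sign_off(): hands the job in; it is judged then, once.
The state is a dict: "time": time; "joint_pos": joint angles; "dq": joint speeds; "tau": joint torques, N m; "position": TCP position; "tool_rot": TCP orientation; "wrist_force": force on the tool from outside, world axes, zero at the start; "torque": the same for the moment, N m; "opening": finger opening in m; "finger_force": force on a finger pad.
Only numpy, scipy, OpenCV 4.12 (cv2) and the standard library are available. Lean on these libraries where they do the work, as an engineer would, in place of code of your own. Each camera call takes 0.05 s, during which the arm holds its last target. There are 200 camera calls.

## Working session

There is one attempt and no reset: what is moved stays moved. The work goes in short steps, Python scripts to look and compute and a tool call to move; the robot and the scene stay as the last step left them, time stands still between calls to the robot, and variables do not carry over. Pictures are saved under pics/ and viewed, at most 11 in all, crops included, and the job is handed in when it is done.

Besides the shell and the picture viewer there is one more tool, called after ">>>" as name(argument=value, ...) on one line, values as JSON. arm_command: Moves the arm, as the interface text tells. Its arguments: {"type":"object","properties":{"targets":{"type":"array"}},"required":["targets"]}

```bash
mkdir -p pics
cat > h.py <<'E'
import numpy as np, cv2
from cell import r
def grab(n):
    s=r.get_state(); f=r.grab_frame(n); 
    K=np.array([[f['fx'],0,f['cx']],[0,f['fy'],f['cy']],[0,0,1.]])
    if n=='wrist':
        T=np.eye(4);T[:3,:3]=np.array(s['tool_rot']);T[:3,3]=s['position']
        M=T@np.array(f['tool_from_camera']); R=M[:3,:3].T; c=M[:3,3]
    else:
        R=cv2.Rodrigues(np.array(f['rvec'],float))[0]; c=-R.T@np.array(f['tvec'],float).ravel()
    return f['frame'],K,R,c
def ray(uv,cam,z):
    _,K,R,c=cam
    d=R.T@np.linalg.inv(K)@np.array([uv[0],uv[1],1.]); return c+d*(z-c[2])/d[2]
def proj(p,cam):
    _,K,R,c=cam
    q=K@R@(np.array(p)-c); return q[:2]/q[2]
def save(im,n): cv2.imwrite('pics/'+n+'.png',im[:,:,::-1])
E
python3 - <<'E'
from h import *
import pickle
s=r.get_state(); print(s)
a=grab('top');b=grab('scene');pickle.dump((a,b),open('c.pkl','wb'))
print(a[3],b[3],a[1][0,0])
save(a[0],'top');save(b[0],'scene')
E
```

```text
{'time': 0.0, 'joint_pos': array([ 1.06543171,  0.43520058,  0.02498239,  1.57409909, -0.01158331,
        1.1340043 , -0.07509421]), 'dq': array([ 0.00105698, -0.00131814, -0.00116251, -0.00106852,  0.00124204,
       -0.00167768,  0.00057738]), 'tau': array([-1.06151205e-03, -6.67854524e+01,  9.84310247e-01, -3.14449811e+01,
       -6.06885902e-02,  4.30893211e-02,  1.37291195e-04]), 'position': array([ 0.24473108, -0.57457594,  0.25095821]), 'tool_rot': array([[ 9.20006496e-01,  3.91902374e-01, -7.58641940e-04],
       [ 3.91903076e-01, -9.20005489e-01,  1.37067713e-03],
       [-1.60783129e-04, -1.55834597e-03, -9.99998773e-01]]), 'wrist_force': array([ 0.62316327, -0.99413216, -0.57899343]), 'torque': array([ 0.06238664,  0.00391371, -0.00613455]), 'finger_force': 0.0, 'opening': 0.09180465398605267}
[-0.12293607  0.13836476  1.75455719] [-0.37309282  1.70846256  1.05514305] 489.86951702235024
```

View pics/top.png

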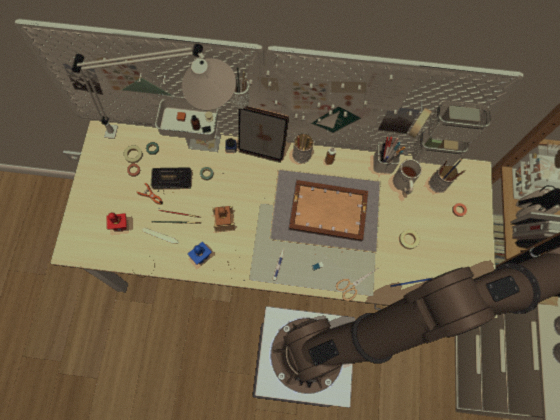

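View pics/scene.png

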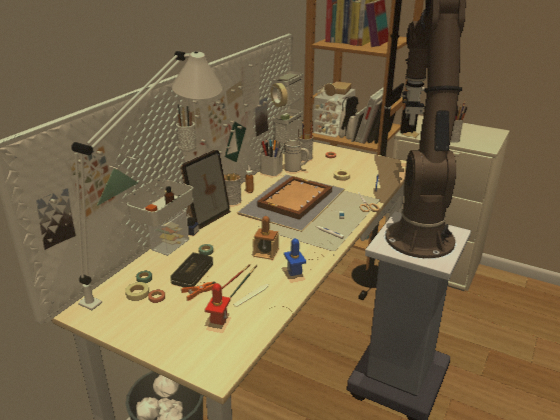

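The top view shows the roller in its rest at (223,218), the frame at (328,210) with its long sides across the picture, and the tape at (408,240). The blue (200,253) and red (117,222) rollers are decoys.

Run:
```python
from h import *
import pickle
a,b=pickle.load(open('c.pkl','rb'))
for n,uv,z in [('rollerbridge',(223,218),.074),('frame',(329,210),.037),('tape',(408,240),.019),('c1',(297,181),.037),('c2',(368,187),.037),('c3',(362,242),.037),('c4',(291,231),.037),('blue',(200,253),.07)]: print(n,ray(uv,a,z).round(3))
print('scene',ray((265,247),b,.074),ray((264,222),b,.137))
im=a[0]; c=cv2.resize(im[170:270,180:390],None,fx=3.8,fy=3.8,interpolation=cv2.INTER_CUBIC); save(c,'crop')
s=r.get_state();R=s['tool_rot']
for t in [(.40,.25,.40),(.45,-.03,.45)]: print(R.T@(np.array(t)-s['position']))
```

```text
rollerbridge [0.433 0.349 0.074]
frame [ 0.526 -0.034  0.037]
tape [ 0.451 -0.335  0.019]
c1 [0.628 0.096 0.037]
c2 [ 0.637 -0.174  0.037]
c3 [ 0.417 -0.163  0.037]
c4 [0.426 0.098 0.037]
blue [0.295 0.411 0.07 ]
scene [0.40438989 0.42028667 0.074     ] [0.43533081 0.37324373 0.137     ]
[ 0.4659439  -0.6980461  -0.14807713]
[ 0.40220762 -0.42091448 -0.19843338]
```

View pics/crop.png

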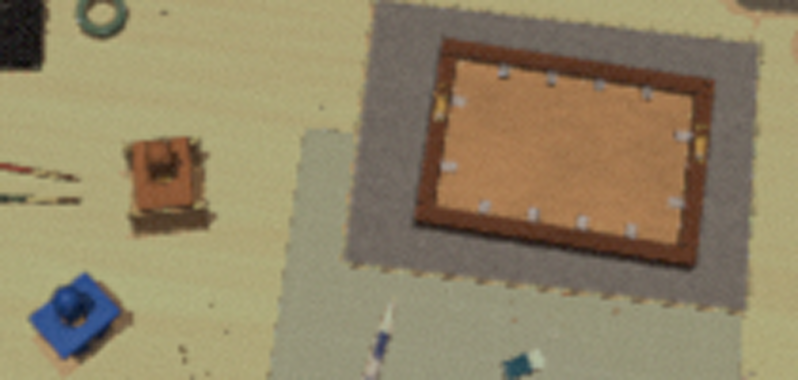

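```bash
cat >> h.py <<'E'
def delta(t,R=None):
    s=r.get_state(); R=np.array(s['tool_rot']); return (R.T@(np.array(t)-s['position'])).round(4)
E
python3 - <<'E'
from h import *
for t in [(.35,-.4,.45),(.47,-.05,.45)]: print(delta(t))
print(r.grab_frame('wrist')['tool_from_camera'])
E
```

```text
[ 0.1652 -0.1197 -0.1988]
[ 0.4128 -0.3947 -0.1985]
[[ 4.97418588e-04 -9.63264975e-01 -2.68552305e-01  7.21537744e-02]
 [ 9.99999501e-01  2.46618771e-04  9.67629437e-04 -6.14479631e-04]
 [-8.65853506e-04 -2.68552652e-01  9.63264618e-01 -1.32330955e-01]
 [ 0.00000000e+00  0.00000000e+00  0.00000000e+00  1.00000000e+00]]
```

>>> arm_command(targets=[[0.03,-0.03,-0.05,5,1],[0.07,-0.06,-0.1,10,1],[0.11,-0.09,-0.15,15,1],[0.15,-0.12,-0.19,20,1],[0.19,-0.16,-0.2,23,1],[0.22,-0.2,-0.2,23,1],[0.26,-0.24,-0.2,23,1],[0.3,-0.28,-0.2,23,1],[0.34,-0.32,-0.2,23,1],[0.38,-0.36,-0.2,23,1]])

```text
time: 1.15
position: [0.419, -0.1796, 0.4491]
tool_rot: [[1.0, 0.001, 0.001], [0.001, -1.0, -0.0], [0.001, 0.0, -1.0]]
wrist_force: [0.8, 0.3, 0.0]
opening: 0.0921
finger_force: 0.0
```

Run:
```python
from h import *
s=r.get_state();print(s['time'],s['position'],s['tool_rot'],s['joint_pos'])
a=grab('wrist');save(a[0],'w1')
print(proj((.526,-.034,.037),a),proj((.43,.1,.037),a),proj((.63,-.17,.037),a),a[3],a[1][0,0])
```

```text
1.15 [ 0.41902874 -0.17956787  0.44906001] [[ 9.99999249e-01  1.11204843e-03  5.15911148e-04]
 [ 1.11225666e-03 -9.99999300e-01 -4.03511681e-04]
 [ 5.15462062e-04  4.04085203e-04 -9.99999786e-01]] [ 0.46058487  0.05888691 -0.18463516  1.59268548  0.01108818  1.49041736
 -1.29430534]
[186.91575418  97.54109933] [108.4084342  160.14930456] [274.96348807  22.29696517] [ 0.4908998  -0.17900368  0.58142888] 334.271849668106
```

View pics/w1.png

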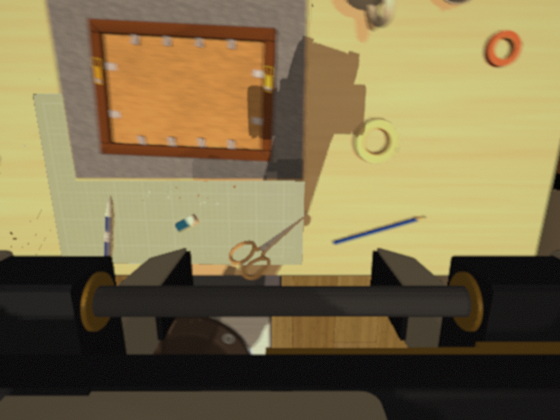

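The wrist view shows the frame with corners at about (91,19), (275,28), (270,160) and (103,153), and the tape at (377,140).

```bash
cat >> h.py <<'E'
def frame_fit(cam,z=.037):
    im=cam[0]; hsv=cv2.cvtColor(im,cv2.COLOR_RGB2HSV)
    h,s,v=cv2.split(hsv)
    m=((h<14)&(s>120)).astype(np.uint8)*255
    m[240:]=0
    m=cv2.morphologyEx(m,cv2.MORPH_CLOSE,np.ones((7,7)));m=cv2.morphologyEx(m,cv2.MORPH_OPEN,np.ones((7,7)))
    c=max(cv2.findContours(m,cv2.RETR_EXTERNAL,cv2.CHAIN_APPROX_NONE)[0],key=cv2.contourArea)
    print(cv2.boundingRect(c))
    p=np.array([ray(q[0],cam,z)[:2] for q in c],np.float32)
    return cv2.minAreaRect(p),cv2.boxPoints(cv2.minAreaRect(p)),m
E
python3 - <<'E'
from h import *
a=grab('wrist');R,b,m=frame_fit(a);print(R,b.round(4))
for uv in [(91,19),(275,28),(270,160),(103,153)]: print(ray(uv,a,.037).round(4))
# tabs: gray bright spots inside
hsv=cv2.cvtColor(a[0],cv2.COLOR_RGB2HSV); t=((hsv[...,1]<110)&(hsv[...,2]>90)).astype(np.uint8); t[:32]=0;t[148:]=0;t[:,:100]=0;t[:,266:]=0
n,_,st,ce=cv2.connectedComponentsWithStats(t)
for i in range(1,n):
    if st[i,4]>8: print(ce[i].round(1),st[i],ray(ce[i],a,.03).round(4))
print(delta((.40,.27,.45)))
E
```

```text
(100, 22, 186, 55)
((0.5969194769859314, -0.03612428903579712), (0.27383261919021606, 0.06116325035691261), 87.56507110595703) [[ 0.5605 -0.1716]
 [ 0.6217 -0.1742]
 [ 0.6333  0.0994]
 [ 0.5722  0.102 ]]
[0.6352 0.1111 0.037 ]
[ 0.6265 -0.1574  0.037 ]
[ 0.4343 -0.1507  0.037 ]
[0.4421 0.1186 0.037 ]
[102.8 107.5] [100  32  10 116 585] [0.5123 0.1135 0.03  ]
[145.8  41.5] [142  37   9  10  73] [0.6077 0.0365 0.03  ]
[177.8  43.2] [174  39   8  10  67] [ 0.6059 -0.0113  0.03  ]
[209.8  45. ] [206  41   8   9  64] [ 0.604  -0.0594  0.03  ]
[242.   46.7] [239  42   8  10  63] [ 0.6022 -0.1077  0.03  ]
[121.2  68. ] [116  64  11   9  75] [0.5704 0.0777 0.03  ]
[264.   76.7] [263  73   3   8  23] [ 0.5607 -0.1408  0.03  ]
[108.4  82.4] [107  81   4   4  13] [0.5496 0.1    0.03  ]
[124.4 115.7] [120 112  10   8  71] [0.5003 0.0807 0.03  ]
[263.2 123.2] [261 120   5   8  33] [ 0.4916 -0.1394  0.03  ]
[150.5 142. ] [147 138   8   9  58] [0.46  0.043 0.03 ]
[180.3 143. ] [177 139   8   9  57] [ 0.459  -0.0052  0.03  ]
[210.  144.1] [207 141   7   7  45] [ 0.4579 -0.0531  0.03  ]
[239.5 145. ] [237 143   6   5  30] [ 0.457  -0.1009  0.03  ]
[-1.560e-02 -4.448e-01  1.000e-04]
```

>>> arm_command(targets=[[0,-0.05,0,0,1],[0,-0.1,0,0,1],[0,-0.15,0,0,1],[0,-0.2,0,0,1],[0,-0.25,0,0,1],[0,-0.3,0,0,1],[0,-0.35,0,0,1],[-0.01,-0.4,0,0,1],[-0.02,-0.44,0,0,1],[-0.02,-0.44,0,0,1]])

```text
time: 2.25
position: [0.3956, 0.2636, 0.4484]
tool_rot: [[1.0, 0.01, -0.002], [0.01, -1.0, 0.002], [-0.002, -0.002, -1.0]]
wrist_force: [-1.1, -0.6, -0.1]
opening: 0.0915
finger_force: 0.0
```

Run:
```python
from h import *
import pickle
for i in range(4): a=grab('wrist')
s=r.get_state();print(s['time'],s['position'],s['tool_rot'].round(3))
pickle.dump(a,open('w2.pkl','wb'));save(cv2.resize(a[0][:250],None,fx=1.4,fy=1.4),'w2')
```

```text
2.45 [0.3989839  0.25700898 0.44844108] [[ 1.    -0.001 -0.   ]
 [-0.001 -1.    -0.001]
 [-0.     0.001 -1.   ]]
```

View pics/w2.png

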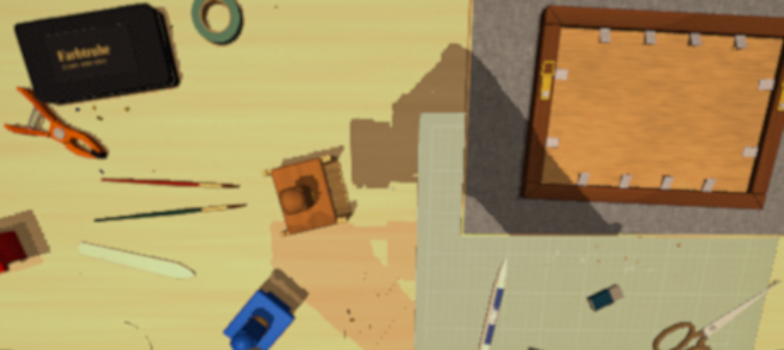

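The roller's bridge is centred near (305,195) in this 1.4x view, its long edge leaning about 15°, with the handle near (292,197). The frame is unobstructed except for a shadow.

```bash
cat > b.py <<'E'
from h import *
import pickle
a=pickle.load(open('w2.pkl','rb'))
hsv=cv2.cvtColor(a[0],cv2.COLOR_RGB2HSV)
x0,x1,y0,y1=175,260,95,180
print(hsv[139,218],hsv[139,208],hsv[139,233],hsv[125,245],hsv[139,180],hsv[170,225])
h,s,v=cv2.split(hsv)
m=((h<13)&(s>140)&(v>110)).astype(np.uint8)
mm=np.zeros_like(m);mm[y0:y1,x0:x1]=m[y0:y1,x0:x1]
mm=cv2.morphologyEx(mm,cv2.MORPH_CLOSE,np.ones((3,3)))
c=max(cv2.findContours(mm,0,1)[0],key=cv2.contourArea)
R=cv2.minAreaRect(np.array([ray(q[0],a,.08)[:2] for q in c],np.float32));print(R,cv2.boundingRect(c))
vis=a[0].copy();cv2.drawContours(vis,[c],-1,(0,255,0),1)
c2=cv2.resize(vis[90:185,165:270],None,fx=5,fy=5,interpolation=0)
save(c2,'b')
f=a[0]; R2,_,mk=frame_fit(a)
E
python3 b.py
```

```text
[ 12 191  56] [ 13 199 150] [ 14 204 170] [ 26 103 196] [ 25 103 210] [ 19 122 211]
((0.44809725880622864, 0.35718849301338196), (0.0, 0.0), 0.0) (213, 137, 1, 1)
(372, 71, 188, 78)
```

View pics/b.png

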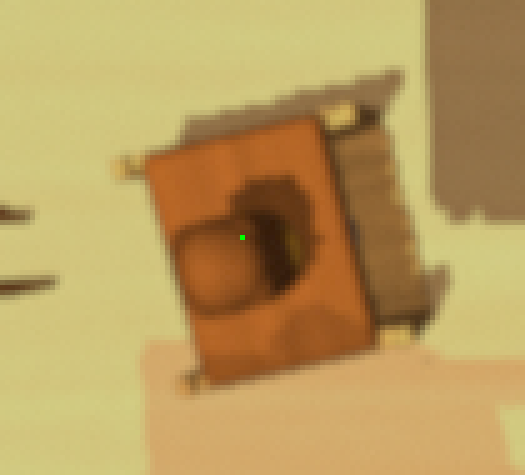

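The crop shows the bridge top's corners at (145,158), (322,115), (377,347) and (207,385), and the handle top at about (213,266).

Run:
```python
from h import *
import pickle
a=pickle.load(open('w2.pkl','rb'))
P=np.array([[145,158],[322,115],[377,347],[207,385]])/5+[165,90]
W=np.array([ray(p,a,.08) for p in P]);print(W.round(4),W.mean(0))
print([np.linalg.norm(W[i]-W[(i+1)%4]) for i in range(4)])
for i,j in [(3,0),(2,1)]: d=W[j]-W[i];print(np.degrees(np.arctan2(d[1],d[0])))
for i,j in [(1,0),(2,3)]: d=W[j]-W[i];print('y',np.degrees(np.arctan2(-d[0],d[1])))
print('handle',ray(np.array([213,266])/5+[165,90],a,.142))
# frame edges
for uv in [(547,8),(523,197),(764,208)]: print(ray(np.array(uv)/1.4,a,.037).round(4))
# tabs
hsv=cv2.cvtColor(a[0],cv2.COLOR_RGB2HSV); t=((hsv[...,1]<110)&(hsv[...,2]>90)).astype(np.uint8); t[:15]=0;t[139:]=0;t[:,:395]=0;t[:,546:]=0
n,_,st,ce=cv2.connectedComponentsWithStats(t)
for i in range(1,n):
    if 8<st[i,4]<150: print(ce[i].round(1),ray(ce[i],a,.03).round(4))
print(delta((W.mean(0)[0],W.mean(0)[1],.20)))
```

```text
[[0.4697 0.3834 0.08  ]
 [0.4817 0.3319 0.08  ]
 [0.4157 0.3182 0.08  ]
 [0.4043 0.3694 0.08  ]] [0.44285366 0.35073162 0.08      ]
[np.float64(0.0529120868018231), np.float64(0.06741754463360074), np.float64(0.05243508494704003), np.float64(0.06689785976173938)]
12.114470026896718
11.714144718890992
y 13.055254879302929
y 12.4977122484432
handle [0.44311355 0.35228263 0.142     ]
[0.6307 0.1002 0.037 ]
[0.4407 0.1105 0.037 ]
[ 0.4288 -0.1664  0.037 ]
[431.9  24.4] [0.6085 0.0352 0.03  ]
[464.1  26. ] [ 0.6064 -0.0127  0.03  ]
[496.4  27.5] [ 0.6046 -0.0609  0.03  ]
[528.5  29.2] [ 0.6024 -0.109   0.03  ]
[400.4  52.5] [0.5705 0.078  0.03  ]
[543.5  59.9] [ 0.5606 -0.1402  0.03  ]
[396.4 101.1] [0.5009 0.0774 0.03  ]
[535.6 108. ] [ 0.491  -0.1425  0.03  ]
[416.2 127.7] [0.4607 0.0421 0.03  ]
[446.  129.4] [ 0.4582 -0.0059  0.03  ]
[475.9 130.5] [ 0.4566 -0.0539  0.03  ]
[505.7 132. ] [ 0.4544 -0.102   0.03  ]
[ 0.0438 -0.094   0.2483]
```

>>> arm_command(targets=[[0.01,-0.02,0.03,-8.5,1],[0.015,-0.03,0.06,-17,1],[0.02,-0.05,0.09,-25.5,1],[0.03,-0.06,0.12,-34,1],[0.04,-0.08,0.15,-42.5,1],[0.044,-0.094,0.17,-51,1],[0.044,-0.094,0.18,-59.5,1],[0.044,-0.094,0.18,-68,1],[0.044,-0.094,0.18,-76.5,1],[0.044,-0.094,0.18,-85,1]])

```text
time: 3.45
position: [0.4436, 0.3504, 0.2683]
tool_rot: [[0.083, 0.997, 0.0], [0.997, -0.083, -0.001], [-0.001, 0.0, -1.0]]
wrist_force: [0.3, 0.7, -0.6]
opening: 0.0915
finger_force: 0.0
```

>>> arm_command(targets=[[0,0,0,-8.5,1],[0,0,0,-17.3,1],[0,0,0,-17.3,1],[0,0,0,-17.3,1]])

```text
time: 3.85
position: [0.4431, 0.3511, 0.2685]
tool_rot: [[-0.208, 0.978, -0.0], [0.978, 0.208, -0.001], [-0.001, -0.0, -1.0]]
wrist_force: [-1.1, -0.3, 0.5]
opening: 0.0917
finger_force: 0.0
```

Run:
```python
from h import *
import pickle
a=grab('wrist')
s=r.get_state();print(s['time'],s['position'],s['tool_rot'].round(3),s['joint_pos'].round(2),s['wrist_force'])
pickle.dump(a,open('w3.pkl','wb'));save(a[0],'w3')
print(proj((.443,.351,.147),a))
```

```text
3.9 [0.4428601  0.35145554 0.26859215] [[-0.209  0.978  0.   ]
 [ 0.978  0.209 -0.001]
 [-0.001  0.    -1.   ]] [-0.09  0.51 -1.    1.64  0.45  1.24 -0.96] [-0.02023796 -0.01235472  0.51479796]
[281.41629495 216.55934632]
```

View pics/w3.png

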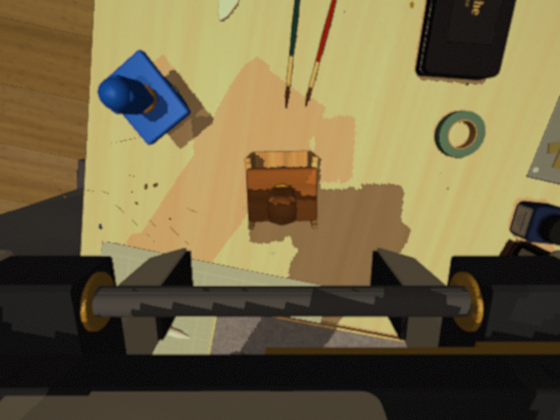

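The bridge now sits square in view, from (247,168) to (317,221), with the handle at (283,203). The yaw is right.

Run:
```python
from h import *
import pickle
a=pickle.load(open('w3.pkl','rb'))
for p,z in [((282,168),.08),((282,221),.08),((247,194),.08),((317,194),.08),((283,203),.142)]: print(ray(p,a,z).round(4), delta(ray(p,a,z)))
```

```text
[0.4375 0.3796 0.08  ] [0.0288 0.0007 0.1886]
[0.4486 0.3277 0.08  ] [-0.0243  0.0007  0.1886]
[0.4093 0.3476 0.08  ] [ 0.0033 -0.0336  0.1886]
[0.4764 0.3619 0.08  ] [0.0033 0.035  0.1886]
[0.4422 0.3608 0.142 ] [0.0094 0.0013 0.1266]
```

>>> arm_command(targets=[[0.002,0.001,0.04,0,1],[0.002,0.001,0.08,0,1],[0.002,0.001,0.12,0,1],[0.002,0.001,0.146,0,1],[0.002,0.001,0.146,0,1],[0.002,0.001,0.146,0,0],[0.002,0.001,0.146,0,0],[0.002,0.001,0.146,0,0],[0.002,0.001,0.146,0,0],[0.002,0.001,0.146,0,0]])

```text
time: 4.9
position: [0.443, 0.3547, 0.1234]
tool_rot: [[-0.214, 0.977, 0.001], [0.977, 0.214, 0.001], [0.0, 0.001, -1.0]]
wrist_force: [0.5, -0.6, 0.3]
opening: 0.0562
finger_force: 0.0
```

>>> arm_command(targets=[[0,0,0,0,0],[0,0,0,0,0],[0,0,0,0,0],[0,0,0,0,0],[0,0,0,0,0]])

```text
time: 5.4
position: [0.4427, 0.3546, 0.1227]
tool_rot: [[-0.214, 0.977, -0.0], [0.977, 0.214, -0.0], [-0.0, -0.0, -1.0]]
wrist_force: [0.0, 0.2, -0.3]
opening: 0.0241
finger_force: 29.9
```

>>> arm_command(targets=[[0,0,-0.03,0,0],[0,0,-0.07,0,0],[0,0,-0.11,0,0],[-0.04,0.01,-0.13,-8,0],[-0.08,0.02,-0.13,-16,0],[-0.12,0.03,-0.13,-24,0],[-0.16,0.04,-0.13,-32,0],[-0.2,0.05,-0.13,-40,0],[-0.24,0.06,-0.13,-48,0],[-0.28,0.07,-0.13,-56,0]])

```text
time: 6.4
position: [0.5714, 0.094, 0.2521]
tool_rot: [[-0.932, 0.363, -0.001], [0.363, 0.932, -0.0], [0.001, -0.001, -1.0]]
wrist_force: [0.2, 0.6, -3.6]
opening: 0.024
finger_force: 30.0
```

Run:
```python
from h import *
s=r.get_state();R=s['tool_rot'];y=np.degrees(np.arctan2(R[1,0],R[0,0]));print(s['time'],s['position'],y,s['wrist_force'],s['opening'],s['joint_pos'].round(2))
print(delta((.5918,.0545,.20)))
```

```text
6.4 [0.57135637 0.09397915 0.25214572] 158.6864886955346 [ 0.21463525  0.5631689  -3.64808302] 0.0240359929587015 [ 0.5   0.65 -1.21  1.62  0.62  1.31  0.39]
[-0.0334 -0.0293  0.0521]
```

>>> arm_command(targets=[[-0.01,-0.01,0,-7,0],[-0.02,-0.02,0,-14,0],[-0.034,-0.03,0.01,-19,0],[-0.034,-0.03,0.02,-19,0],[-0.034,-0.03,0.02,-19,0],[-0.034,-0.03,0.02,-19,0],[-0.034,-0.03,0.02,-19,0]])

```text
time: 7.1
position: [0.5913, 0.0568, 0.2333]
tool_rot: [[-0.999, 0.045, 0.0], [0.045, 0.999, 0.0], [-0.0, 0.0, -1.0]]
wrist_force: [-1.2, -0.3, -2.8]
opening: 0.0239
finger_force: 30.0
```

Run:
```python
from h import *
import pickle
for i in range(2): a=grab('wrist')
s=r.get_state();R=s['tool_rot'];y=np.degrees(np.arctan2(R[1,0],R[0,0]));print(s['time'],s['position'],y,s['wrist_force'],s['opening'],s['joint_pos'].round(2))
pickle.dump(a,open('w4.pkl','wb'));save(a[0],'w4')
```

```text
7.2 [0.5915433  0.05646788 0.23334026] 177.40988725442304 [ 0.14958994  0.68648148 -2.91677323] 0.02381429848718596 [ 0.55  0.7  -1.22  1.61  0.68  1.31  0.76]
```

View pics/w4.png

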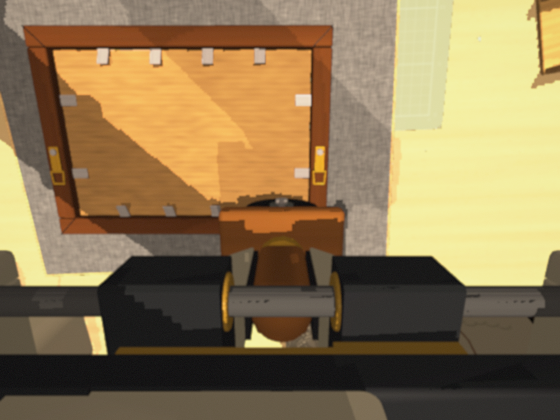

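The frame's edges lie parallel to the picture, with outer corners at (25,28), (332,27) and (62,234). All eight tabs show on the two long sides, and the roller is held square.

Run:
```python
from h import *
import pickle
a=pickle.load(open('w4.pkl','rb'))
W=[ray(p,a,.037)[:2] for p in [(25,28),(332,27),(62,234)]]
print(np.round(W,4),np.linalg.norm(W[1]-W[0]),np.linalg.norm(W[2]-W[0]))
d=W[1]-W[0];print('yaw',np.degrees(np.arctan2(-d[0],d[1])))
fy=d/np.linalg.norm(d);fx=np.array([fy[1],-fy[0]]);
print('centre',W[0]+.138*fy+.098*fx,(W[1]+W[2])/2)
g=cv2.cvtColor(a[0],cv2.COLOR_RGB2HSV)
for c in (90,130,190): 
    col=g[15:65,c]; print(c,[tuple(x) for x in col[::2]][3:24])
```

```text
[[ 0.4301 -0.1623]
 [ 0.4414  0.1084]
 [ 0.622  -0.1724]] 0.2710166810584677 0.19216533679383974
yaw -2.3925347840019455
centre [ 0.53377038 -0.02855004] [ 0.53170192 -0.03199351]
90 [(np.uint8(15), np.uint8(52), np.uint8(163)), (np.uint8(15), np.uint8(49), np.uint8(157)), (np.uint8(11), np.uint8(100), np.uint8(133)), (np.uint8(11), np.uint8(195), np.uint8(135)), (np.uint8(11), np.uint8(188), np.uint8(137)), (np.uint8(11), np.uint8(190), np.uint8(138)), (np.uint8(11), np.uint8(193), np.uint8(139)), (np.uint8(11), np.uint8(193), np.uint8(140)), (np.uint8(12), np.uint8(196), np.uint8(139)), (np.uint8(12), np.uint8(193), np.uint8(140)), (np.uint8(11), np.uint8(193), np.uint8(143)), (np.uint8(11), np.uint8(189), np.uint8(147)), (np.uint8(11), np.uint8(194), np.uint8(129)), (np.uint8(11), np.uint8(199), np.uint8(64)), (np.uint8(15), np.uint8(174), np.uint8(110)), (np.uint8(16), np.uint8(164), np.uint8(238)), (np.uint8(17), np.uint8(160), np.uint8(238)), (np.uint8(17), np.uint8(161), np.uint8(236)), (np.uint8(17), np.uint8(161), np.uint8(241)), (np.uint8(17), np.uint8(159), np.uint8(241)),
[... 1280 characters left out ...]
uint8(117)), (np.uint8(11), np.uint8(192), np.uint8(125)), (np.uint8(11), np.uint8(193), np.uint8(128)), (np.uint8(11), np.uint8(191), np.uint8(128)), (np.uint8(11), np.uint8(192), np.uint8(129)), (np.uint8(11), np.uint8(192), np.uint8(134)), (np.uint8(11), np.uint8(190), np.uint8(137)), (np.uint8(11), np.uint8(195), np.uint8(118)), (np.uint8(11), np.uint8(191), np.uint8(60)), (np.uint8(15), np.uint8(170), np.uint8(96)), (np.uint8(16), np.uint8(166), np.uint8(211)), (np.uint8(16), np.uint8(165), np.uint8(222)), (np.uint8(16), np.uint8(167), np.uint8(220)), (np.uint8(16), np.uint8(164), np.uint8(226)), (np.uint8(16), np.uint8(164), np.uint8(222)), (np.uint8(15), np.uint8(163), np.uint8(219))]
```

>>> arm_command(targets=[[0,0.002,0.03,0,0],[0,0.002,0.06,0,0],[0,0.002,0.078,0,0],[0,0.002,0.083,0,0],[0,0.002,0.083,0,0],[0,0.002,0.083,0,0]])

```text
time: 7.8
position: [0.5924, 0.0583, 0.151]
tool_rot: [[-0.999, 0.046, 0.002], [0.046, 0.999, 0.001], [-0.002, 0.001, -1.0]]
wrist_force: [-0.5, 0.1, -4.5]
opening: 0.0239
finger_force: 30.0
```

>>> arm_command(targets=[[0,0,0.001,0,0],[0,0,0.002,0,0],[0,0,0.002,0,0],[0,0,0.002,0,0]])

```text
time: 8.2
position: [0.5918, 0.0576, 0.148]
tool_rot: [[-0.999, 0.046, 0.0], [0.046, 0.999, -0.0], [-0.0, -0.0, -1.0]]
wrist_force: [-0.0, -0.2, -4.1]
opening: 0.0242
finger_force: 30.0
```

>>> arm_command(targets=[[0,0,0.001,0,0],[0,0,0.002,0,0],[0,0,0.002,0,0],[0,0,0.002,0,0]])

```text
time: 8.6
position: [0.5917, 0.0577, 0.1456]
tool_rot: [[-0.999, 0.046, -0.0], [0.046, 0.999, -0.0], [0.0, -0.0, -1.0]]
wrist_force: [-0.0, 0.2, -3.5]
opening: 0.0237
finger_force: 30.0
```

>>> arm_command(targets=[[0,0,0.001,0,0],[0,0,0.002,0,0],[0,0,0.002,0,0],[0,0,0.002,0,0]])

```text
time: 9.0
position: [0.5917, 0.0577, 0.1437]
tool_rot: [[-0.999, 0.046, -0.0], [0.046, 0.999, -0.0], [0.0, -0.0, -1.0]]
wrist_force: [1.0, -0.0, -4.1]
opening: 0.0237
finger_force: 30.0
```

>>> arm_command(targets=[[0,0,0.001,0,0],[0,0,0.002,0,0],[0,0,0.002,0,0],[0,0,0.002,0,0]])

```text
time: 9.4
position: [0.5917, 0.0578, 0.1417]
tool_rot: [[-0.999, 0.046, 0.0], [0.046, 0.999, 0.0], [-0.0, 0.0, -1.0]]
wrist_force: [0.7, 0.4, -3.2]
opening: 0.0239
finger_force: 30.0
```

>>> arm_command(targets=[[0,0,0.001,0,0],[0,0,0.001,0,0],[0,0,0.001,0,0]])

```text
time: 9.7
position: [0.5918, 0.058, 0.1409]
tool_rot: [[-0.999, 0.046, 0.0], [0.046, 0.999, 0.0], [-0.0, 0.0, -1.0]]
wrist_force: [-0.0, 1.0, -1.3]
opening: 0.024
finger_force: 30.0
```

>>> arm_command(targets=[[0,0,0.001,0,0],[0,0,0.001,0,0],[0,0,0.001,0,0]])

```text
time: 10.0
position: [0.5918, 0.0581, 0.14]
tool_rot: [[-0.999, 0.045, 0.0], [0.045, 0.999, 0.001], [-0.0, 0.001, -1.0]]
wrist_force: [-0.2, 2.1, 0.9]
opening: 0.0238
finger_force: 30.0
```

Run:
```python
from h import *
F=[]
for i in range(4):
    r.grab_frame('top'); s=r.get_state(); F.append(s['wrist_force'])
print(np.round(F,1),s['position'],s['joint_pos'][2])
```

```text
[[ 0.5  3.3  0.9]
 [-0.6  2.3  0.5]
 [-0.5  3.1  0.9]
 [ 0.1  3.1  1. ]] [0.59180582 0.0580004  0.13990261] -1.1420580110715468
```

>>> arm_command(targets=[[0,0,0.001,0,0],[0,0,0.001,0,0],[0,0,0.001,0,0]])

```text
time: 10.5
position: [0.5918, 0.0579, 0.139]
tool_rot: [[-0.999, 0.046, 0.0], [0.046, 0.999, 0.0], [-0.0, 0.0, -1.0]]
wrist_force: [-0.6, 3.5, 4.5]
opening: 0.024
finger_force: 30.0
```

>>> arm_command(targets=[[0,0,0.001,0,0],[0,0,0.001,0,0],[0,0,0.001,0,0]])

```text
time: 10.8
position: [0.5918, 0.058, 0.138]
tool_rot: [[-0.999, 0.046, 0.0], [0.046, 0.999, 0.0], [-0.0, 0.0, -1.0]]
wrist_force: [-1.2, 4.0, 6.4]
opening: 0.0241
finger_force: 30.0
```

>>> arm_command(targets=[[0,-0.003,0,0,0],[0,-0.006,0,0,0],[0,-0.009,0,0,0],[0,-0.012,0,0,0],[0,-0.015,0,0,0],[0,-0.018,0,0,0],[0,-0.021,0,0,0],[0,-0.024,0,0,0]])

```text
time: 11.6
position: [0.5906, 0.0328, 0.1382]
tool_rot: [[-0.999, 0.046, 0.0], [0.046, 0.999, -0.002], [-0.0, -0.002, -1.0]]
wrist_force: [-3.4, -0.2, 9.4]
opening: 0.0236
finger_force: 30.0
```

>>> arm_command(targets=[[0,-0.003,0,0,0],[0,-0.006,0,0,0],[0,-0.009,0,0,0],[0,-0.012,0,0,0],[0,-0.015,0,0,0]])

```text
time: 12.1
position: [0.59, 0.0175, 0.1378]
tool_rot: [[-0.999, 0.047, -0.0], [0.047, 0.999, -0.002], [-0.0, -0.002, -1.0]]
wrist_force: [-1.8, 0.6, 5.7]
opening: 0.0237
finger_force: 30.0
```

>>> arm_command(targets=[[0,-0.003,0,0,0],[0,-0.007,0,0,0],[0,-0.01,0,0,0],[0,-0.014,0,0,0],[0,-0.017,0,0,0],[0,-0.021,0,0,0],[0,-0.024,0,0,0],[0,-0.028,0,0,0],[0,-0.031,0,0,0],[0,-0.035,0,0,0]])

```text
time: 13.1
position: [0.5883, -0.0172, 0.1382]
tool_rot: [[-0.999, 0.046, 0.0], [0.046, 0.999, -0.002], [-0.0, -0.002, -1.0]]
wrist_force: [-2.4, -0.6, 10.3]
opening: 0.0241
finger_force: 30.0
```

>>> arm_command(targets=[[0,-0.003,0,0,0],[0,-0.007,0,0,0],[0,-0.01,0,0,0],[0,-0.014,0,0,0],[0,-0.017,0,0,0],[0,-0.021,0,0,0],[0,-0.024,0,0,0],[0,-0.028,0,0,0],[0,-0.031,0,0,0],[0,-0.035,0,0,0]])

```text
time: 14.1
position: [0.5866, -0.0511, 0.1381]
tool_rot: [[-0.999, 0.046, 0.0], [0.046, 0.999, -0.0], [-0.0, -0.0, -1.0]]
wrist_force: [-2.6, 2.6, 8.9]
opening: 0.024
finger_force: 30.0
```

>>> arm_command(targets=[[0,-0.003,0,0,0],[0,-0.007,0,0,0],[0,-0.01,0,0,0],[0,-0.014,0,0,0],[0,-0.017,0,0,0],[0,-0.021,0,0,0],[0,-0.024,0,0,0],[0,-0.028,0,0,0],[0,-0.031,0,0,0],[0,-0.035,0,0,0]])

```text
time: 15.1
position: [0.5851, -0.086, 0.138]
tool_rot: [[-0.999, 0.046, 0.0], [0.046, 0.999, 0.0], [-0.0, 0.0, -1.0]]
wrist_force: [-1.1, 6.8, 6.1]
opening: 0.0239
finger_force: 30.0
```

>>> arm_command(targets=[[0,-0.004,0,0,0],[0,-0.008,0,0,0],[0,-0.012,0,0,0],[0,-0.016,0,0,0],[0,-0.02,0,0,0],[0,-0.024,0,0,0],[0,-0.028,0,0,0],[0,-0.032,0,0,0],[0,-0.036,0,0,0],[0,-0.036,0,0,0]])

```text
time: 16.1
position: [0.5833, -0.1242, 0.1377]
tool_rot: [[-0.999, 0.048, -0.001], [0.048, 0.999, -0.002], [0.0, -0.002, -1.0]]
wrist_force: [-1.1, -0.2, 6.8]
opening: 0.0236
finger_force: 30.0
```

>>> arm_command(targets=[[0,0,-0.01,0,0],[0,0,-0.03,0,0],[0.02,0,-0.05,0,0],[0.05,0,-0.06,0,0],[0.08,0,-0.06,0,0],[0.11,0,-0.06,0,0],[0.11,0,-0.06,0,0],[0.11,0,-0.06,0,0]])

```text
time: 16.9
position: [0.4733, -0.1177, 0.1987]
tool_rot: [[-0.999, 0.046, 0.0], [0.046, 0.999, -0.002], [-0.0, -0.002, -1.0]]
wrist_force: [0.2, 0.0, -2.5]
opening: 0.0239
finger_force: 30.0
```

Run:
```python
from h import *
import pickle
for i in range(2): a=grab('wrist')
b=grab('top')
s=r.get_state();R=s['tool_rot'];y=np.degrees(np.arctan2(R[1,0],R[0,0]));print(s['time'],s['position'],y,s['wrist_force'],s['joint_pos'].round(2))
pickle.dump(a,open('w5.pkl','wb'))
A=a[0][:250]; B=cv2.resize(b[0][165:260,270:395],(330,250))
save(np.hstack([A[:, :460],B]),'w5')
```

```text
17.05 [ 0.47446526 -0.1171477   0.19821488] 177.36123637227263 [ 1.001257   -1.63938911 -3.51717763] [ 1.01  0.57 -1.23  1.9   0.6   1.11  1.07]
```

View pics/w5.png

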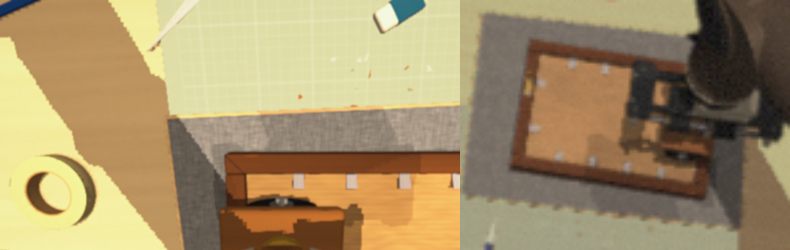

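The wrist view shows the -x side's tabs still raised at (298,180), (350,181) and (404,180), and the frame corner at (227,153). The top view shows the frame roughly where it was.

Run:
```python
from h import *
import pickle
a=pickle.load(open('w5.pkl','rb'))
for p in [(227,153),(458,153)]: print(ray(p,a,.037))
print(ray((246,174),a,.037), ray((400,174),a,.037))
c=np.array([.532,-.032]);fx=np.array([.9991,-.0417]);fy=np.array([.0417,.9991])
print(delta([*(c-.055*fx-.092*fy),.145]))
print(a[0][140:190:2,330])
```

```text
[ 0.42632567 -0.16247346  0.037     ]
[0.43547897 0.03782167 0.037     ]
[ 0.44536707 -0.14734655  0.037     ] [ 0.45156079 -0.01150222  0.037     ]
[ 0.0011 -0.0045  0.0532]
[[142 129 114]
 [154 138 123]
 [150 135 120]
 [147 133 118]
 [145 131 117]
 [135 121 106]
 [ 72  50  39]
 [100  54  26]
 [119  64  29]
 [119  64  29]
 [120  64  30]
 [122  64  30]
 [123  66  29]
 [122  65  31]
 [121  65  30]
 [123  65  31]
 [122  68  32]
 [202 136  70]
 [235 168  85]
 [232 165  86]
 [236 170  88]
 [235 168  88]
 [230 162  83]
 [229 162  83]
 [226 158  82]]
```

>>> arm_command(targets=[[0.002,-0.004,0.02,0,0],[0.002,-0.004,0.04,0,0],[0.002,-0.004,0.05,0,0],[0.002,-0.004,0.053,0,0],[0.002,-0.004,0.055,0,0],[0.002,-0.004,0.056,0,0],[0.002,-0.004,0.057,0,0],[0.002,-0.004,0.057,0,0],[0.002,-0.004,0.057,0,0]])

```text
time: 17.95
position: [0.4717, -0.1215, 0.1411]
tool_rot: [[-0.999, 0.046, 0.001], [0.046, 0.999, -0.001], [-0.001, -0.001, -1.0]]
wrist_force: [-0.6, -3.6, 0.9]
opening: 0.0242
finger_force: 30.0
```

>>> arm_command(targets=[[0,0,0.001,0,0],[0,0,0.002,0,0],[0,0,0.003,0,0],[0,0,0.003,0,0]])

```text
time: 18.35
position: [0.4719, -0.1211, 0.138]
tool_rot: [[-0.999, 0.046, 0.001], [0.046, 0.999, -0.0], [-0.001, -0.0, -1.0]]
wrist_force: [-0.1, -3.3, 6.3]
opening: 0.0243
finger_force: 30.0
```

>>> arm_command(targets=[[0,0.003,0,0,0],[0,0.007,0,0,0],[0,0.01,0,0,0],[0,0.014,0,0,0],[0,0.017,0,0,0],[0,0.021,0,0,0],[0,0.024,0,0,0],[0,0.028,0,0,0],[0,0.031,0,0,0],[0,0.035,0,0,0]])

```text
time: 19.35
position: [0.4736, -0.0848, 0.1382]
tool_rot: [[-0.999, 0.045, 0.001], [0.045, 0.999, 0.001], [-0.001, 0.002, -1.0]]
wrist_force: [-0.0, -0.4, 4.5]
opening: 0.0234
finger_force: 30.0
```

>>> arm_command(targets=[[0,0.003,0,0,0],[0,0.007,0,0,0],[0,0.01,0,0,0],[0,0.014,0,0,0],[0,0.017,0,0,0],[0,0.021,0,0,0],[0,0.024,0,0,0],[0,0.028,0,0,0],[0,0.031,0,0,0],[0,0.035,0,0,0]])

```text
time: 20.35
position: [0.4757, -0.0497, 0.1386]
tool_rot: [[-0.999, 0.045, 0.002], [0.045, 0.999, 0.002], [-0.002, 0.002, -1.0]]
wrist_force: [0.2, -0.3, 7.8]
opening: 0.0235
finger_force: 30.0
```

>>> arm_command(targets=[[0,0.003,0,0,0],[0,0.007,0,0,0],[0,0.01,0,0,0],[0,0.014,0,0,0],[0,0.017,0,0,0],[0,0.021,0,0,0],[0,0.024,0,0,0],[0,0.028,0,0,0],[0,0.031,0,0,0],[0,0.035,0,0,0]])

```text
time: 21.35
position: [0.4772, -0.0156, 0.1383]
tool_rot: [[-0.999, 0.046, 0.002], [0.046, 0.999, 0.001], [-0.002, 0.001, -1.0]]
wrist_force: [2.1, -2.4, 6.5]
opening: 0.0238
finger_force: 30.0
```

>>> arm_command(targets=[[0,0.003,0,0,0],[0,0.007,0,0,0],[0,0.01,0,0,0],[0,0.014,0,0,0],[0,0.017,0,0,0],[0,0.021,0,0,0],[0,0.024,0,0,0],[0,0.028,0,0,0],[0,0.031,0,0,0],[0,0.035,0,0,0]])

```text
time: 22.35
position: [0.4786, 0.0196, 0.1382]
tool_rot: [[-0.999, 0.046, 0.002], [0.046, 0.999, 0.001], [-0.002, 0.001, -1.0]]
wrist_force: [1.5, -2.8, 6.3]
opening: 0.0239
finger_force: 30.0
```

Forty millimetres to go, then lift clear and look from above.

>>> arm_command(targets=[[0,0.004,0,0,0],[0,0.008,0,0,0],[0,0.012,0,0,0],[0,0.016,0,0,0],[0,0.02,0,0,0],[0,0.024,0,0,0],[0,0.028,0,0,0],[0,0.032,0,0,0],[0,0.036,0,0,0],[0,0.04,0,0,0]])

```text
time: 23.35
position: [0.4803, 0.0599, 0.1382]
tool_rot: [[-0.999, 0.045, 0.002], [0.045, 0.999, 0.001], [-0.001, 0.001, -1.0]]
wrist_force: [1.3, -0.2, 6.0]
opening: 0.0239
finger_force: 30.0
```

>>> arm_command(targets=[[0,0,-0.01,0,0],[0,0,-0.04,0,0],[0,0,-0.08,0,0],[-0.01,0,-0.11,0,0],[-0.04,0,-0.13,0,0],[-0.08,0,-0.15,0,0],[-0.12,0,-0.15,0,0],[-0.12,0,-0.15,0,0],[-0.12,0,-0.15,0,0]])

```text
time: 24.25
position: [0.5991, 0.0535, 0.2868]
tool_rot: [[-0.999, 0.046, -0.003], [0.046, 0.999, 0.001], [0.003, 0.001, -1.0]]
wrist_force: [-0.4, 0.8, -3.6]
opening: 0.0239
finger_force: 30.0
```

Run:
```python
from h import *
import pickle
for i in range(3): a=grab('wrist')
b=grab('top')
s=r.get_state();R=s['tool_rot'];y=np.degrees(np.arctan2(R[1,0],R[0,0]));print(s['time'],s['position'],y,s['wrist_force'],s['joint_pos'].round(2))
pickle.dump(a,open('w6.pkl','wb'))
save(cv2.resize(a[0][:270,:400],(800,540)),'w6')
```

```text
24.45 [0.59844222 0.05340936 0.2877091 ] 177.43397336135172 [ 0.19971714  0.79231373 -3.85027067] [ 0.52  0.61 -1.13  1.52  0.56  1.36  0.87]
```

View pics/w6.png

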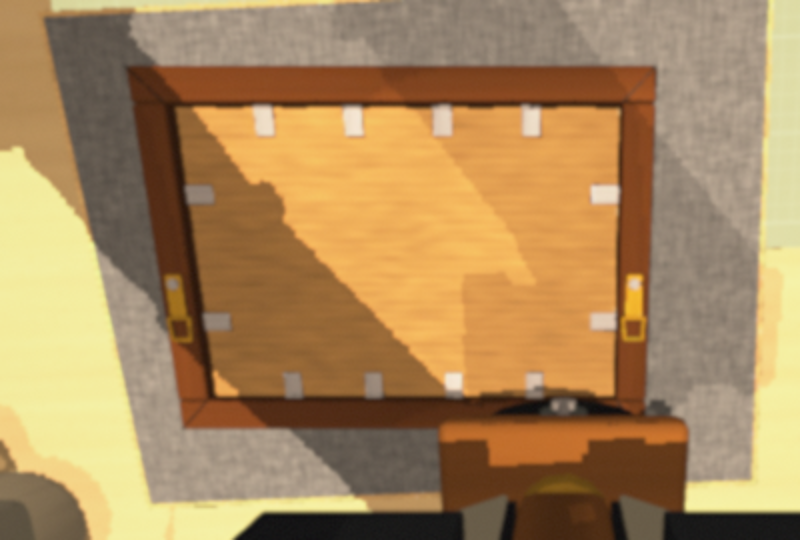

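All eight tabs look flat and alike, at (264..531,120) and (293..535,385) in this view. I'll check the tip positions numerically.

Run:
```python
from h import *
import pickle
a=pickle.load(open('w6.pkl','rb'))
hsv=cv2.cvtColor(a[0],cv2.COLOR_RGB2HSV); t=((hsv[...,1]<90)&(hsv[...,2]>80)).astype(np.uint8); t[:51]=0;t[200:]=0;t[:,:88]=0;t[:,310:]=0
n,_,st,ce=cv2.connectedComponentsWithStats(t)
c=np.array([.532,-.032]);fx=np.array([.9991,-.0417]);fy=np.array([.0417,.9991])
for i in range(1,n):
    if not 20<st[i,4]<400: continue
    x,y,w,h,_=st[i]
    f=lambda p:(lambda q:np.array([q@fx,q@fy]).round(4))(ray(p,a,.0294)[:2]-c)
    print(st[i],f((ce[i][0],y-.5)),f((ce[i][0],y+h-.5)),f((x-.5,ce[i][1])),f((x+w-.5,ce[i][1])))
print(delta((.4427,.3546,.27)))
```

```text
[127  52  10  16 145] [-0.082  -0.0708] [-0.0663 -0.0727] [-0.0743 -0.0773] [-0.0743 -0.0665]
[172  52  10  16 144] [-0.0819 -0.0232] [-0.0661 -0.0245] [-0.0741 -0.029 ] [-0.0741 -0.0182]
[216  52  10  16 147] [-0.0818  0.0245] [-0.066   0.0237] [-0.0741  0.0183] [-0.0741  0.029 ]
[261  52   9  16 143] [-0.0817  0.0716] [-0.0659  0.0714] [-0.0739  0.0666] [-0.0739  0.0763]
[ 92  93  15   9 127] [-0.0409 -0.1117] [-0.0315 -0.1131] [-0.0362 -0.1208] [-0.0362 -0.1042]
[295  92  15  10 141] [-0.0414  0.1116] [-0.031   0.1118] [-0.036   0.1034] [-0.036  0.12 ]
[101 156  14   9 109] [ 0.0277 -0.1119] [ 0.0381 -0.1134] [ 0.0333 -0.1211] [ 0.0333 -0.1049]
[295 156  14   9 106] [0.0282 0.1126] [0.0386 0.1128] [0.0339 0.104 ] [0.034  0.1203]
[142 186  10  14 109] [ 0.063  -0.0713] [ 0.08   -0.0732] [ 0.0715 -0.0779] [ 0.0716 -0.066 ]
[183 186   9  14 110] [ 0.0631 -0.0235] [ 0.0801 -0.0248] [ 0.0718 -0.0291] [ 0.0718 -0.0183]
[222 186   9  14 105] [0.0632 0.0237] [0.0802 0.0229] [0.0712 0.0174] [0.0712 0.0281]
[263 186   9  14 109] [0.0633 0.0712] [0.0803 0.0709] [0.0717 0.0662] [0.0717 0.077 ]
[0.1691 0.2939 0.0177]
```

>>> arm_command(targets=[[0.017,0.03,0,7.5,0],[0.034,0.06,0,15,0],[0.051,0.09,0,22.5,0],[0.068,0.12,0,30,0],[0.085,0.15,0,37.5,0],[0.102,0.18,0,45,0],[0.119,0.21,0,52.5,0],[0.136,0.24,0,60,0],[0.153,0.27,0,67.5,0],[0.169,0.294,0,75,0]])

```text
time: 25.45
position: [0.4423, 0.3562, 0.288]
tool_rot: [[-0.211, 0.978, 0.0], [0.978, 0.211, 0.0], [0.0, 0.0, -1.0]]
wrist_force: [0.8, 0.8, -2.5]
opening: 0.0238
finger_force: 30.0
```

>>> arm_command(targets=[[0,0,0.02,0,0],[0,0,0.04,0,0],[0,0,0.06,0,0],[0,0,0.06,0,0],[0,0,0.06,0,0],[0,0,0.06,0,0]])

```text
time: 26.05
position: [0.4443, 0.3552, 0.2291]
tool_rot: [[-0.214, 0.977, 0.001], [0.977, 0.214, 0.001], [0.001, 0.001, -1.0]]
wrist_force: [0.7, -0.6, -3.4]
opening: 0.0239
finger_force: 30.0
```

Run:
```python
from h import *
r.grab_frame('top')
s=r.get_state();R=s['tool_rot'];y=np.degrees(np.arctan2(R[1,0],R[0,0]));print(s['time'],s['position'],y,s['wrist_force'],s['joint_pos'].round(2))
print(delta((.4427,.3546,.1227)))
```

```text
26.1 [0.44443204 0.35520359 0.22903308] 102.37019420665331 [ 0.28675603  0.54547189 -2.87448636] [-0.2   0.49 -0.82  1.7   0.39  1.12 -0.91]
[-0.0003 -0.002   0.1063]
```

>>> arm_command(targets=[[0,-0.002,0.02,0,0],[0,-0.002,0.04,0,0],[0,-0.002,0.06,0,0],[0,-0.002,0.08,0,0],[0,-0.002,0.095,0,0],[0,-0.002,0.103,0,0],[0,-0.002,0.103,0,0],[0,-0.002,0.103,0,0]])

```text
time: 26.9
position: [0.4425, 0.3548, 0.1254]
tool_rot: [[-0.214, 0.977, 0.001], [0.977, 0.214, 0.001], [0.001, 0.001, -1.0]]
wrist_force: [-0.0, -0.1, -3.3]
opening: 0.0236
finger_force: 30.0
```

>>> arm_command(targets=[[0,0,0.001,0,0],[0,0,0.002,0,0],[0,0,0.003,0,0],[0,0,0.003,0,0],[0,0,0.003,0,0]])

```text
time: 27.4
position: [0.4425, 0.3546, 0.1227]
tool_rot: [[-0.214, 0.977, 0.001], [0.977, 0.214, 0.0], [0.0, 0.001, -1.0]]
wrist_force: [-0.9, -2.4, 5.0]
opening: 0.0241
finger_force: 30.0
```

Seated: the same height as at pick-up, with a light upward force. Release, then retreat.

>>> arm_command(targets=[[0,0,0,0,0.3],[0,0,0,0,0.6],[0,0,0,0,1],[0,0,0,0,1],[0,0,0,0,1],[0,0,0,0,1],[0,0,0,0,1],[0,0,0,0,1],[0,0,0,0,1]])

```text
time: 28.3
position: [0.4422, 0.3543, 0.1217]
tool_rot: [[-0.214, 0.977, -0.0], [0.977, 0.214, 0.0], [0.0, -0.0, -1.0]]
wrist_force: [-0.4, 0.5, 0.6]
opening: 0.0871
finger_force: 0.0
```

>>> arm_command(targets=[[0,0,-0.02,0,1],[0,0,-0.05,0,1],[0,0,-0.09,0,1],[0,0,-0.13,0,1],[0,0,-0.15,0,1],[0,0,-0.15,0,1],[0,0,-0.15,0,1],[0,0,-0.15,0,1]])

```text
time: 29.1
position: [0.4419, 0.3536, 0.2704]
tool_rot: [[-0.214, 0.977, -0.001], [0.977, 0.214, -0.002], [-0.001, -0.002, -1.0]]
wrist_force: [-0.3, -0.1, -0.0]
opening: 0.092
finger_force: 0.0
```

Run:
```python
from h import *
a=grab('wrist');s=r.get_state();print(s['time'],s['position'],s['opening'])
print(proj((.4431,.3537,.080),a))
save(a[0],'w7')
```

```text
29.15 [0.44185819 0.35365996 0.2703054 ] 0.09176753709481233
[282.92891442 197.17057032]
```

View pics/w7.png

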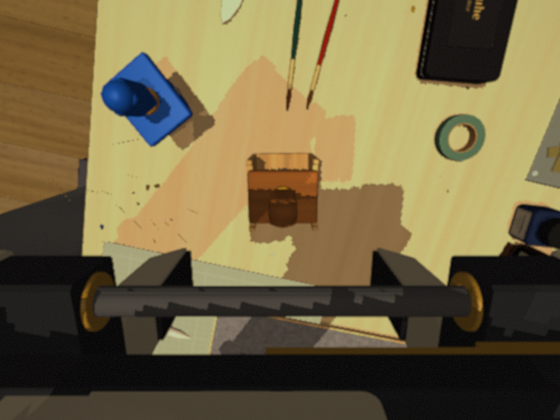

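The roller is upright in its rest, with the bridge from (248,170) to (318,224) between the lips as at the start. The gripper is clear.

```bash
python3 -c "
from cell import r
print(r.sign_off())"
```

```text
the job is handed in; nothing more can be done
None
```

I rolled both long sides at about 10–14 N; all eight tabs look flat in the camera check, the roller is back in its rest, the tape was left alone, and I handed the job in at about 29 s (no verdict was returned).

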